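Slide the soldered board over the cooling fan

ROBOT

A 6-joint arm with a two-finger parallel gripper is mounted at the origin on the work surface. World frame = base frame: x ahead of the robot, y to its left, z up, the work surface at z = 0. Lengths are in m, angles in rad, forces in N, time in s.
With the tool pointing down it reaches from about 0.275 to 0.75 m from the base axis. Payload 10.2 kg.
Tool frame: the origin (TCP) lies between the finger pads; the fingertips stand 17 mm ahead of it and the grasp point (between the pads) lies 2 mm behind it; z points along the fingers, y is the line along which they close (so a half turn about z gives the same grasp; the last joint's range is limited). The gripper opens to 88 mm and grips with 3 to 60 N. Pads are 18 mm wide; open, the fingers measure 123 mm over their backs; the gripper's body (75 mm by 187 mm) begins 45 mm behind the grasp point.
Start: joints at [-1.455, 0.313, 1.498, -0, 1.331, -0.223], TCP at [0.174, -0.495, 0.256] pointing down, gripper open.
Joint ranges: [-2.94, 2.94], [-0.97, 2.17], [0.19, 2.56], [-1.23, 4.37], [0.02, 3.11], [-2.88, 2.88]. Speed limits (rad/s): [2.39, 2.39, 3.01, 3.14, 3.14, 3.14].

INTERFACE

Orientations are given as a unit quaternion [w, x, y, z].
In Python, from bench import env, imaging gives the robot as it stands.
- The arm moves only by the shell command python3 -m jog 'ROWS' [OPENING]. ROWS is JSON, a list of rows, each a list of 6 numbers: the shift along the tool's x, y, z in cm, then the turn, a rotation vector about the tool's x, y, z in degrees. In form: [[x, y, z, ax, ay, az], ...]. A call has 1 to 20 rows; each row shifts and turns the commanded pose from where the row before left it, along the tool's axes as they then stand; what a row does not reach is not made up. A row lasts 1/12 s, in which the tool goes at most 41.7 mm and 7.16 degrees, less where a joint would pass 70% of its speed; a pose out of reach is approached as far as the arm can. A call with a gripper value outside its range is refused whole. OPENING is the gripper command: -1 is shut, 1 is fully open, values between are in proportion, set as the call begins (- or left out, the last holds). The fingers move at their own pace and stop on an object; the grip force is fixed at half the most. Time passes only in rows, so rows that do not move let the fingers close. It gives the time, the measured TCP pose, the force, the opening and the grip force at its end, in the units of the state.
- env.state(): the state, without advancing time (a new reading comes with each control period).
- imaging.grab_frame(name): name is "scene" or "side" or "wrist"; returns (picture, depth): 384x512x3 uint8, blue, green, red; 384x512 float32, m along the optical axis (not along the pixel's ray), 0 where there is no reading.
- imaging.camera_info(name): a dict with "mtx" (3x3 intrinsics, pixels), "dist_coeffs" ([k1, k2, p1, p2, k3] as OpenCV has them; the pictures are not rectified), "R" (3x3) and "t" (3): a world point X has camera coordinates R X + t. Camera axes: x right, y down, z forward; pixel columns grow to the right and rows downward; lengths in m; the calibration is good to about 2 mm. A picture is of the moment at which its call begins: read the wrist's pose just before it. camera_info takes no time and is no camera call; for the wrist camera it gives the pose at the moment of the call.
- env.sign_off(): hands the job in; it is judged then, once.
The state is a dict: "time_s": time; "joint_pos": joint angles; "qd": joint speeds; "joint_torque": joint torques, N m; "eef_pos": TCP position; "tcp_rot": TCP orientation; "wrist_force": force on the tool from outside, world axes, zero at the start; "torque": the same for the moment, N m; "grip_width": opening from 0.0 (shut) to 1.0 (fully open); "finger_force": force on a finger pad.
Only numpy, scipy, OpenCV 4.12 (cv2) and the standard library are available. Lean on these libraries where they do the work, as an engineer would, in place of code of your own. Each camera call takes 0.05 s, during which the arm holds its last target. There are 200 camera calls.

TASK

The circuit board clamped on the sliding carriage has just been soldered and must cool: bring it over the fan, the one of the three stations beside the rail with the round grille. Take the release bar on top of the carriage, lift it and hold it up while you slide the carriage along its rail, and let go when the board is centred over the fan, so that the latch drops fully into the notch there.

Things in the scene. Friction and masses are not known exactly. Their poses are not given: they have to be found in the camera images.
- carriage: Steel carriage, 60 mm long, on a fixed rail 340 mm long; an arm holds a green circuit board, 70 x 50 mm, 60 mm up. Origin on the rail's centre line at bench level, moving with it. y along the rail, x across it towards the board (centre x = +117, y = 0 mm), z up. Cap top at 50 mm. Slides freely (1 N), 121 mm either way from mid-rail, only with the release bar up. Starts between stations.
- bar_grip (a point): Centre of the release bar on top of the carriage, rising with it; axes as the carriage's. A plain steel bar 76 mm long (carriage's x), 16 mm wide (carriage's y, along the rail), 18 mm high; centre 92 mm above the bench when latched, free beside and below down to the cap at 50 mm. Pinch its 16 mm width from above. Nothing fixed nearby is taller than 75 mm.
- release_bar (a joint): Height of the release bar above latched, m: 0 = tooth fully down in a notch, stop at 0.032. Spring and weight press it down with 6 to 8 N. From 0.020 up the tooth clears the rail's comb and the carriage is free; lift about 0.026. 7 notches, 36 mm apart. When let go, the tooth slides down sloping flanks into the nearest notch, drawing the carriage up to 18 mm along.
- fan: Cooling fan: black frame 84 mm square, 34 mm high, round wire grille, blades and hub. Fixed beyond the rail under the board's path. Origin: centre of its underside; axes parallel to the carriage's. One notch puts the board within 7 mm of centred over it (along y). The other two stations, 108 mm apart along the rail in any order, are a flat square hot plate and an open parts tray.

How it is judged:
On the way:
1. the carriage is brought to the fan with the release bar held up (at least 15 mm) (y of carriage in the frame of fan between -0.015 and 0.015 m and value of joint release_bar above 0.015 m), for 0.1 s.
At the end, for the whole second after the job is handed in: The board is over the fan (carriage and fan centres within 15 mm along the rail), the release bar is down with its tooth fully in the notch (within 4 mm of latched), and the carriage is at rest (y of carriage in the frame of fan between -0.015 and 0.015 m and value of joint release_bar below 0.004 m and linear speed of carriage below 0.01 m/s); the robot touches nothing.
It also fails if it takes over 32 s, if anything falls off the work surface, if the arm or the gripper's body presses on something with over 40 N, if the wrist force passes 120 N, or if a joint passes its speed limit or range.

## Working session

There is one attempt and no reset: what is moved stays moved. The work goes in short steps, Python scripts to look and compute and a shell command to move; the robot and the scene stay as the last step left them, time stands still between calls to the robot, and variables do not carry over. Pictures are saved under pics/ and viewed, at most 10 in all, crops included, and the job is handed in when it is done.

```bash
mkdir -p pics; cat > h.py <<'E'
import numpy as np, cv2
from bench import env, imaging
def pts(name):
    info=imaging.camera_info(name); img,d=imaging.grab_frame(name)
    K=np.array(info["mtx"]);D=np.array(info["dist_coeffs"]);R=np.array(info["R"]);t=np.array(info["t"])
    v,u=np.mgrid[:384,:512]
    n=cv2.undistortPoints(np.stack([u,v],-1).reshape(-1,1,2).astype(float),K,D).reshape(384,512,2)
    c=np.dstack([n*d[...,None],d]); P=(c-t)@R
    P[d==0]=np.nan
    return img,P
E
python3 - <<'E'
from h import *
ims=[]
for n in ("scene","side"):
    im,P=pts(n); np.savez(f"{n}.npz",im=im,P=P); cv2.imwrite(f"pics/{n}1.png",im)
    i=imaging.camera_info(n); print(n, -np.array(i["R"]).T@i["t"])
s=env.state(); print(s["time_s"],s["tcp_rot"],s["wrist_force"])
E
```

```text
scene [ 1.12447057 -0.04369488  0.45038169]
side [0.53298477 0.58566028 0.4485229 ]
0.1 [-5.48361661e-04  9.85682794e-01  1.68609397e-01  2.13419712e-05] [ 0.71320633 -0.26700435 -0.06730867]
```

View pics/scene1.png

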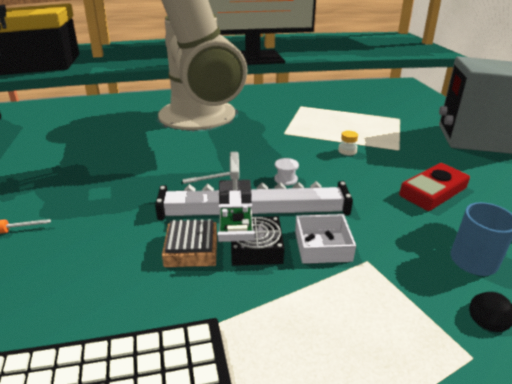

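View pics/side1.png

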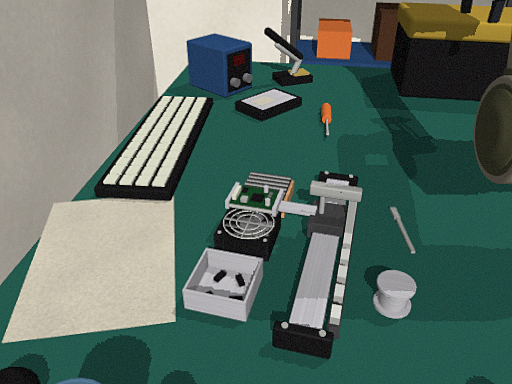

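The scene view shows the fan (round grille) in the middle at about (257,240), between the ribbed plate (190,243) and the tray (325,238). The board is at (237,215) and the bar at (235,168). In the side view the bar is at (335,190) and the fan at (248,225).

```bash
python3 - <<'E'
from h import *
def rep(tag,Q):
    Q=Q.astype(np.float32); r=cv2.minAreaRect(Q[:,:2]*1000); print(tag,len(Q),np.round(np.median(Q,0),4),"rect",np.round(r[0],1),np.round(r[1],1),round(r[2],1), "z",np.round(np.percentile(Q[:,2],[5,95]),3))
for n,bar,fan,board,rail in (("scene",(225,145,250,190),(228,214,290,268),(215,200,260,235),(150,175,360,220)),("side",(300,170,370,210),(210,195,285,262),(220,178,290,216),(265,165,370,360))):
    z=np.load(n+".npz");im,P=z["im"],z["P"]
    def sel(b,lo,hi):
        x0,y0,x1,y1=b; p=P[y0:y1,x0:x1].reshape(-1,3);c=im[y0:y1,x0:x1].reshape(-1,3).astype(int)
        m=(p[:,2]>lo)&(p[:,2]<hi); return p[m],c[m]
    print(n)
    p,c=sel(bar,.096,.108); rep("bartop",p)
    p,c=sel(bar,.078,.108); rep("bar",p)
    p,c=sel(board,.052,.085); g=(c[:,1]>c[:,2]*1.3)&(c[:,1]>c[:,0]*1.1); rep("board green",p[g]); rep("board all",p)
    p,c=sel(fan,.024,.040); rep("fan top",p)
    p,c=sel(rail,.02,.045); rep("rail",p)
    l=np.polyfit(p[:,1],p[:,0],1); print(l)
E
```

```text
scene
bartop 196 [0.4978 0.0407 0.1021] rect [491.5  41.8] [15.1 74.8] 82.1 z [0.099 0.103]
bar 242 [0.5066 0.0399 0.1018] rect [491.7  42.1] [15.8 75.2] 81.9 z [0.089 0.103]
board green 389 [0.6095 0.0207 0.0615] rect [609.4  24.4] [50.9 60.8] 83.5 z [0.06  0.063]
board all 1089 [0.6118 0.0262 0.0625] rect [599.1  27.4] [ 55.3 107.8] 82.5 z [0.056 0.069]
fan top 1198 [0.6389 0.0684 0.0344] rect [617.6  58.5] [84.  88.3] 82.4 z [0.025 0.037]
rail 3593 [0.5096 0.1054 0.0313] rect [500.5  76.5] [365.9 176.1] 81.1 z [0.023 0.038]
[0.16043702 0.49997153]
side
bartop 390 [0.4906 0.0456 0.0996] rect [490.9  43.2] [19.4 75.8] 84.4 z [0.097 0.101]
bar 782 [0.4905 0.0485 0.096 ] rect [491.  43.] [19.6 76.1] 83.8 z [0.084 0.101]
board green 471 [0.6119 0.0299 0.059 ] rect [613.8  26. ] [52.9 66.2] 83.3 z [0.058 0.06 ]
board all 1285 [0.6102 0.0362 0.0593] rect [604.4  27.6] [59.  97.8] 82.2 z [0.053 0.067]
fan top 1750 [0.6191 0.0837 0.0322] rect [617.2  52.8] [168.4  84.7] 82.3 z [0.025 0.035]
rail 6189 [0.5123 0.1496 0.0296] rect [543.5  74.2] [367.4 164.1] 84.0 z [0.023 0.036]
[-0.01706707  0.51886188]
```

```bash
python3 -m jog '[[0,0,0,0,0,6.85],[0,0,0,0,0,6.85],[0,0,0,0,0,6.85],[0,0,0,0,0,6.85],[1.5,-3.6,0,0,0,0],[1.5,-3.6,0,0,0,0],[1.5,-3.6,0,0,0,0],[1.5,-3.6,0,0,0,0],[1.5,-3.6,0,0,0,0],[1.5,-3.6,0,0,0,0],[1.5,-3.6,0,0,0,0],[1.5,-3.6,0,0,0,0],[1.5,-3.6,0,0,0,0],[1.5,-3.6,0,0,0,0],[1.5,-3.6,0,0,0,0],[1.5,-3.6,0,0,0,0],[1.5,-3.6,0,0,0,0],[1.5,-3.6,0,0,0,0],[1.5,-3.6,0,0,0,0],[1.4,-3.6,0,0,0,0]]' 1; python3 -m jog '[[0,0,0,0,0,0],[0,0,0,0,0,0]]'
python3 - <<'E'
from h import *
im,P=pts("wrist"); cv2.imwrite("pics/w1.png",im)
np.savez("w.npz",im=im,P=P)
s=env.state();print(s["eef_pos"],s["tcp_rot"],s["time_s"],s["wrist_force"])
Q=P.reshape(-1,3);m=(Q[:,2]>.094)&(Q[:,2]<.108)&(abs(Q[:,0]-.491)<.08)&(abs(Q[:,1]-.042)<.05)
q=Q[m].astype(np.float32);print(len(q),cv2.minAreaRect(q[:,:2]*1000),np.median(q,0))
m=(Q[:,2]>.026)&(Q[:,2]<.038)&(abs(Q[:,0]-.618)<.06)&(abs(Q[:,1]-.058)<.055)
q=Q[m].astype(np.float32);print(len(q),cv2.minAreaRect(q[:,:2]*1000))
E
```

```text
time_s: 1.77
eef_pos: [0.4918, 0.0441, 0.2555]
tcp_rot: [0.0, 0.998, -0.07, -0.0]
wrist_force: [0.1, -0.6, 0.0]
grip_width: 1.002
finger_force: 0.0
time_s: 1.93
eef_pos: [0.4913, 0.0433, 0.2551]
tcp_rot: [0.0, 0.998, -0.068, -0.001]
wrist_force: [-1.5, -0.3, 0.4]
grip_width: 1.0
finger_force: 0.0
[0.49093913 0.04216478 0.25524718] [ 8.35651456e-05  9.97613249e-01 -6.90467220e-02 -5.90932583e-04] 1.9833 [-1.04484979 -0.71556407  0.4808741 ]
1285 ((491.09515380859375, 42.046546936035156), (15.52742862701416, 75.16400909423828), 82.8077392578125) [0.49355474 0.0415253  0.09989726]
2089 ((616.8187866210938, 68.79716491699219), (63.67745590209961, 78.78330993652344), 82.7458724975586)
```

View pics/w1.png

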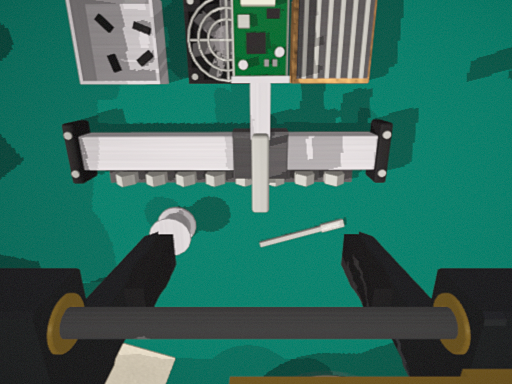

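The wrist view shows the bar at (260,170), lined up with the gripper. The fan is at (212,40), on the +y side of the board. The bar measures (0.491, 0.042) and the fan is about 34 mm further along the rail, which is one notch.

```bash
python3 -m jog '[[0,0,2,0,0,0],[0,0,2,0,0,0],[0,0,2,0,0,0],[0,0,2,0,0,0],[0,0,2,0,0,0],[0,0,2,0,0,0],[0,0,1.5,0,0,0],[0,0,1.5,0,0,0],[0,0,1,0,0,0],[0,0,0.4,0,0,0],[0,0,0,0,0,0],[0,0,0,0,0,0]]'; python3 -m jog '[[0,0,0,0,0,0],[0,0,0,0,0,0],[0,0,0,0,0,0],[0,0,0,0,0,0],[0,0,0,0,0,0],[0,0,0,0,0,0],[0,0,0,0,0,0],[0,0,0,0,0,0],[0,0,0,0,0,0],[0,0,0,0,0,0]]' -1
```

```text
time_s: 2.98
eef_pos: [0.4914, 0.0416, 0.0923]
tcp_rot: [0.0, 0.998, -0.07, 0.0]
wrist_force: [-0.2, -0.4, 0.3]
grip_width: 1.003
finger_force: 0.0
time_s: 3.82
eef_pos: [0.4912, 0.042, 0.0917]
tcp_rot: [-0.0, 0.998, -0.07, -0.0]
wrist_force: [-0.4, 0.6, 0.0]
grip_width: 0.267
finger_force: 0.0
```

```bash
python3 -m jog '[[0,0,0,0,0,0],[0,0,0,0,0,0],[0,0,0,0,0,0],[0,0,0,0,0,0],[0,0,0,0,0,0],[0,0,0,0,0,0]]'; python3 -m jog '[[0,0,-0.4,0,0,0],[0,0,-0.4,0,0,0],[0,0,-0.4,0,0,0],[0,0,-0.4,0,0,0],[0,0,-0.4,0,0,0],[0,0,-0.4,0,0,0],[0,0,-0.2,0,0,0],[0,0,0,0,0,0],[0,0,0,0,0,0]]'
```

```text
time_s: 4.32
eef_pos: [0.4912, 0.042, 0.0917]
tcp_rot: [0.0, 0.998, -0.07, -0.0]
wrist_force: [-0.6, -1.4, 0.0]
grip_width: 0.181
finger_force: 30.0
time_s: 5.07
eef_pos: [0.4911, 0.042, 0.1177]
tcp_rot: [0.0, 0.998, -0.07, -0.0]
wrist_force: [2.3, -0.9, -7.5]
grip_width: 0.174
finger_force: 30.0
```

Gripped at the bar's width and lifted 26 mm, with the 7.5 N expected from the spring. Next I slide one notch.

```bash
python3 -m jog '[[0,-0.3,0,0,0,0],[0,-0.4,0,0,0,0],[0,-0.5,0,0,0,0],[0,-0.5,0,0,0,0],[0,-0.5,0,0,0,0],[0,-0.5,0,0,0,0],[0,-0.4,0,0,0,0],[0,-0.3,0,0,0,0],[0,-0.1,0,0,0,0],[0,0,0,0,0,0],[0,0,0,0,0,0],[0,0,0,0,0,0]]'
python3 - <<'E'
from h import *
for n in ("scene","side"):
    im,P=pts(n)
    Q=P.reshape(-1,3);a=np.radians(-7.6);ex=np.array([np.cos(a),np.sin(a)]);ey=np.array([-ex[1],ex[0]])
    X=Q[:,:2]@ex;Y=Q[:,:2]@ey;c=im.reshape(-1,3).astype(int)
    # rail-frame: fan tops and board along y
    fc=np.array([.6175,.0585]);x0,y0=fc@ex,fc@ey
    m=(Q[:,2]>.025)&(Q[:,2]<.039)&(abs(X-x0)<.05)&(abs(Y-y0)<.048)
    print(n,"fan y",np.percentile(Y[m],[1,99]),"x",np.percentile(X[m],[1,99]))
    m=(Q[:,2]>.055)&(Q[:,2]<.064)&(abs(X-x0)<.05)&(abs(Y-y0)<.06)&(c[:,1]>c[:,2]*1.3)&(c[:,1]>c[:,0]*1.1)
    print("board y",np.percentile(Y[m],[1,99]))
    m=(Q[:,2]>.118)&(Q[:,2]<.135)&(abs(X-x0+.12)<.06)&(abs(Y-y0)<.03)
    print("bar y",np.percentile(Y[m],[2,98]) if m.any() else None)
    cv2.imwrite(f"pics/{n}2.png",im)
s=env.state(); print(s["eef_pos"],np.dot(s["eef_pos"][:2],ey),s["time_s"],s["wrist_force"])
E
```

```text
time_s: 6.07
eef_pos: [0.4959, 0.0766, 0.1176]
tcp_rot: [-0.0, 0.998, -0.07, -0.0]
wrist_force: [-1.6, 0.5, -7.1]
grip_width: 0.179
finger_force: 30.0
scene fan y [0.09803896 0.1813254 ] x [0.56313696 0.64755942]
board y [0.11667787 0.16635106]
bar y [0.12049536 0.16315341]
side fan y [0.10491237 0.18368555] x [0.56288596 0.64634602]
board y [0.1171301  0.16780248]
bar y [0.13840199 0.16649148]
[0.49586777 0.07660189 0.11764738] 0.14151066282388822 6.1667 [-0.28590581  1.25807521 -8.70408628]
```

View pics/side2.png

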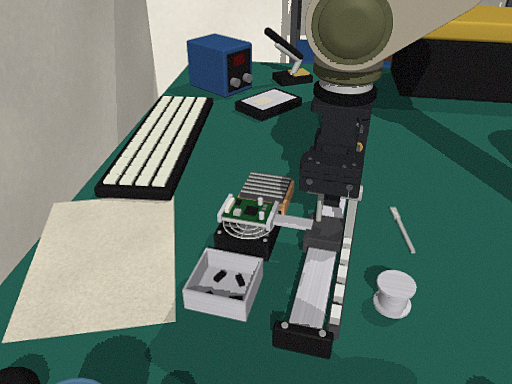

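The board at (245,210) is now over the fan, with board y ≈ 0.1415 and fan y ≈ 0.140 along the rail. I'll lower part way, let go and back off.

```bash
python3 -m jog '[[0,0,0.4,0,0,0],[0,0,0.4,0,0,0],[0,0,0.4,0,0,0],[0,0,0.4,0,0,0],[0,0,0.4,0,0,0],[0,0,0,0,0,0],[0,0,0,0,0,0]]'; python3 -m jog '[[0,0,0,0,0,0],[0,0,0,0,0,0],[0,0,0,0,0,0],[0,0,0,0,0,0],[0,0,0,0,0,0],[0,0,0,0,0,0],[0,0,0,0,0,0],[0,0,0,0,0,0],[0,0,0,0,0,0]]' 0.3;  python3 -m jog '[[0,0,-1,0,0,0],[0,0,-2,0,0,0],[0,0,-2,0,0,0],[0,0,-2,0,0,0],[0,0,-2,0,0,0],[0,0,-2,0,0,0],[0,0,-2,0,0,0],[0,0,-1,0,0,0],[0,0,0,0,0,0],[0,0,0,0,0,0]]'
python3 - <<'E'
from h import *
a=np.radians(-7.6);ex=np.array([np.cos(a),np.sin(a)]);ey=np.array([-ex[1],ex[0]])
for n in ("wrist","side"):
    im,P=pts(n); cv2.imwrite(f"pics/{n}3.png",im)
    Q=P.reshape(-1,3);X=Q[:,:2]@ex;Y=Q[:,:2]@ey
    m=(Q[:,2]>.094)&(Q[:,2]<.13)&(abs(X-.4814)<.045)&(abs(Y-.1415)<.03)
    print(n,m.sum(),"bar y",np.percentile(Y[m],[2,50,98]),"z",np.percentile(Q[m,2],[5,50,95]))
E
```

```text
time_s: 6.75
eef_pos: [0.4959, 0.0767, 0.0975]
tcp_rot: [0.0, 0.998, -0.07, -0.0]
wrist_force: [-3.2, 0.3, -6.3]
grip_width: 0.173
finger_force: 30.0
time_s: 7.5
eef_pos: [0.4961, 0.0767, 0.0977]
tcp_rot: [-0.0, 0.998, -0.07, 0.0]
wrist_force: [-0.3, 0.3, -0.0]
grip_width: 0.652
finger_force: 0.0
time_s: 8.33
eef_pos: [0.4959, 0.0767, 0.2375]
tcp_rot: [0.0, 0.998, -0.07, 0.0]
wrist_force: [-0.9, -0.8, -0.2]
grip_width: 0.649
finger_force: 0.0
wrist 1437 bar y [0.13401776 0.14132159 0.14915116] z [0.09794872 0.09988256 0.10115402]
side 510 bar y [0.1362602  0.1474025  0.15155926] z [0.09463367 0.09936889 0.10074619]
```

View pics/side3.png

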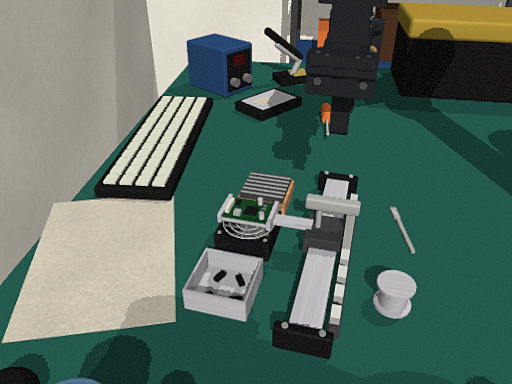

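The bar at (333,205) is back at its latched height (top at 0.0999, the same as at the start). The carriage is at y ≈ 0.1415 against the fan's 0.140, and the gripper is clear.

```bash
python3 -c "from bench import env; print(env.sign_off())"
```

```text
the job is handed in; nothing more can be done
None
```

The job is handed in: I measured the board within about 2 mm of the fan's centre, the release bar back at latched height and the gripper clear, at about 8 s on the robot's clock; the hand-in returned no verdict.

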